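# Check the rim press gap with a taper gauge

## Task

Before the shift, check the gap of the small rim press: take the taper gauge from its cradle by the black handle and slide its blade, thin end first, level and square, along the lower plate into the gap under the sprung upper plate until it drags snugly against both plates and the upper plate only just lifts (a millimetre or so). Do not force it further, and leave the dish, bottle, phone and rubber bush alone. Finish while still holding the gauge in the gap at that depth: do not let go or pull it out.

Things in the scene. Friction and masses are not known exactly. Their poses are not given: they have to be found in the camera images.
- gauge_grip (a point): Centre of the gauge's black handle, a bar 80 mm long, 22 mm wide and 24 mm high (grip it across the 22 mm width, from above). x points along the gauge towards the thin tip, y across it, z up. The gauge weighs 0.1 to 0.17 kg. It lies level in the cradle at the start, the handle's underside 39 mm above the table and its middle free of supports.
- gauge_tip (a point): Thin tip of the gauge's steel blade, on the blade's flat underside, mid width; 140 mm ahead (+x) of the handle's centre and 15 mm below it; axes as the handle's. The blade is a wedge 100 mm long and 16 mm wide: flat underneath, its top rising steadily from 3 mm thick at the tip to 15.5 mm at the handle (1 mm of thickness every 8 mm). The handle's underside is 3 mm above the blade's underside.
- gauge: The whole taper gauge, 180 mm long, loose; origin and axes are those of the tip.
- cradle: Fixed grey cradle, a base plate 190 x 50 x 8 mm with two small uprights: one 36 mm high under the blade (45 mm behind the tip) with lips reaching 4 mm higher at both sides of the blade, one 39 mm high under the handle's rear end (173 mm behind the tip). Origin on the table below where the tip lies; x along the gauge towards the tip.
- press: Fixed rim press, base 150 x 120 mm, 127 mm high: a lower and an upper steel plate, two upright posts with a crossbar 45 mm behind the mouth. Origin on the table below the mouth; x points into the gap (the way the blade goes in), z up.
- press_mouth (a point): Mouth of the gap: the point on the lower plate's top face, 60 mm above the table, straight under the middle of the upper plate's front edge. x points into the gap, y along the front edge, z up. The lower plate sticks out 30 mm in front of the mouth as a ledge.
- lower_plate: Lower plate, steel, fixed, 105 mm deep (30 mm of it the ledge before the mouth), 70 mm wide, top face 60 mm above the table. Origin and axes as the press.
- crossbar: Aluminium crossbar 126 mm wide clamped on the posts with the sprung upper plate below it; it stays put. The set gap between the plates is between 6 and 10 mm, different each time. Axes as the press.
- presser (a joint): Lift of the upper plate (64 mm deep, 70 mm wide, 12 mm thick) above its rest, m: 0 at rest, grows upward to at most 0.012. It presses down with about 1.5 N at rest plus 2 N for every mm of lift. The drag felt on the gauge's handle comes from this and friction: a few newtons when the blade is snug.
- dish: Black dish of white clips, 150 mm across and 32 mm high, origin under its centre. Not to be disturbed.
- water: Clear water bottle, 66 mm across and 200 mm high, origin under its centre. Not to be disturbed.
- phone: White phone lying flat, 150 x 73 x 9 mm, origin under its centre. Not to be disturbed.
- bush: Black rubber bush (ring) 84 mm across, 22 mm high, origin under its centre. Not to be disturbed.
Things that resemble listed ones, but are neither listed nor needed, are in the scene too. What is meant by the gauge is not yellow, and is the larger of those in its own colour.

How it is judged (in metres and radians):
On the way, in this order (a step that is already met when the one before it is completed fails the run):
1. the gauge is lifted clear of its cradle in the gripper (contact force between the fingers and gauge above 1 N and contact force between gauge and cradle below 0.05 N and height (world z) of gauge_grip above 0.066 m), for 0.1 s.
2. the blade's tip is in the gap, level and square, held by the gripper (contact force between the fingers and gauge above 1 N and x of gauge_tip in the frame of press_mouth above 0.008 m and z of gauge_tip in the frame of press_mouth between -0.003 and 0.009 m and angle between gauge_tip's own z axis and vertical below 0.07 rad and angle between the x axis of gauge_tip and the x axis of press_mouth, either way round below 0.15 rad and y of gauge_tip in the frame of press_mouth between -0.018 and 0.018 m), for 0.1 s.
At the end, for the whole second after the job is handed in: Gauge gripped and still, blade in the gap, level within 4 deg, square within 8.5 deg, within 18 mm of mid-gap, tip 18 to 90 mm past the mouth, off the cradle; it presses on both plates (upper over 1.2 N, lower over 0.5 N) and lifts the upper plate by 0.3 to 2.5 mm (contact force between the fingers and gauge above 2 N and x of gauge_tip in the frame of press_mouth between 0.018 and 0.09 m and angle between gauge_tip's own z axis and vertical below 0.07 rad and angle between the x axis of gauge_tip and the x axis of press_mouth, either way round below 0.15 rad and y of gauge_tip in the frame of press_mouth between -0.018 and 0.018 m and contact force between gauge and crossbar above 1.2 N and contact force between gauge and lower_plate above 0.5 N and value of joint presser between 0.0003 and 0.0025 m and linear speed of gauge below 0.01 m/s and contact force between gauge and cradle below 0.05 N); the arm keeps its last pose, push and grip.
It fails at once if the blade is forced: the upper plate lifted by more than 4.5 mm (value of joint presser above 0.0045 m).
It fails at once if the dish is disturbed (distance of dish from where it was at the start of the episode above 0.03 m).
It fails at once if the water is disturbed (distance of water from where it was at the start of the episode above 0.03 m).
It fails at once if the phone is disturbed (distance of phone from where it was at the start of the episode above 0.03 m).
It fails at once if the bush is disturbed (distance of bush from where it was at the start of the episode above 0.03 m).
It also fails if it takes over 48 s, if anything falls off the work surface, if the arm or the gripper's body presses on something with over 40 N, if the wrist force passes 120 N, or if a joint passes its speed limit or range.

## Robot

A 7-joint arm with a two-finger parallel gripper is mounted at the origin on the work surface. World frame = base frame: x ahead of the robot, y to its left, z up, the work surface at z = 0. Lengths are in mm, angles in rad, forces in N, time in s.
With the tool pointing down it reaches from about 400 to 900 mm from the base axis. Payload 5.5 kg.
Tool frame: the origin (TCP) lies at the very end of the fingers, on their centre line; the grasp point (between the pads) lies 19 mm behind it; z points along the fingers, y is the line along which they close (so a half turn about z gives the same grasp; the last joint's range is limited). The gripper opens to 85 mm and grips with 20 to 120 N. Pads are 22 mm wide; open, the fingers measure 114 mm over their backs; the gripper's body (76 mm by 85 mm) begins 54 mm behind the grasp point. The pads swing forward as they close: fully open they stand 13 mm farther back than shut.
Start: joints at [1.602, 0.501, -0.427, 1.55, 0.221, 1.138, -0.21], TCP at [149.358, -632.607, 231.31] pointing down, gripper open.
Joint ranges: [-2.88, 2.88], [-0.31, 2.03], [-1.54, 1.56], [0.2, 2.42], [-1.41, 4.55], [0.19, 2.02], [-2.57, 2.57]. Speed limits (rad/s): [2.57, 2.57, 3.14, 3.14, 3.14, 3.14, 3.14].

## Interface

Orientations are given as a unit quaternion [x, y, z, w].
In Python, from workcell import env gives the robot as it stands.
- The arm moves only by the tool send_rows, never from a script. Its argument "targets" is a list of rows, each a list of 7 numbers: the finger opening in cm, from 0 to 8.54, then the shift along the tool's x, y, z in cm, then the turn, a rotation vector about the tool's x, y, z in degrees. In form: [[gripper, dx, dy, dz, ax, ay, az], ...]. A call has exactly 10 rows; each row shifts and turns the commanded pose from where the row before left it, along the tool's axes as they then stand; what a row does not reach is not made up. A row lasts 1/12 s, in which the tool goes at most 41.7 mm and 7.16 degrees, less where a joint would pass 70% of its speed; a pose out of reach is approached as far as the arm can. A call with a gripper value outside its range is refused whole. The fingers move at their own pace and stop on an object; "force" is the grip in N (left out, the last holds). Time passes only in rows, so rows that do not move let the fingers close, or fill a call up. It gives the time, the measured TCP pose, the force, the opening and the grip force at its end, in the units of the state.
- env.observe(): the state, without advancing time (a new reading comes with each control period).
- env.read_camera(name): name is "scene" or "top" or "wrist"; returns a dict with "pixels" (420x560x3 uint8, red, green, blue), "vfov" (degrees; the focal length in pixels is half the picture's height over the tangent of half this angle, whatever the lens; pixels are square), "cx", "cy" (the principal point, pixels), "pose" (4x4, takes a point from camera to world coordinates); the wrist camera has in their place "tool_from_camera" (4x4, takes a point from camera to tool coordinates, whose origin is the TCP and whose axes are the flange's). Camera axes: x right, y up, looking along -z (the intrinsics and any distortion apply to the point x, -y, -z); pixel columns grow to the right and rows downward; lengths in mm; the calibration is good to about 2 mm. A picture is of the moment at which its call begins: read the wrist's pose just before it. There is no depth.
- env.close_job(): hands the job in; it is judged then, once.
The state is a dict: "time": time; "joints": joint angles; "joint_vel": joint speeds; "joint_efforts": joint torques, N m; "tcp_pos": TCP position; "ee_rot": TCP orientation; "contact_force": force on the tool from outside, world axes, zero at the start; "torque": the same for the moment, N m; "finger_gap": opening from 0.0 (shut) to 1.0 (fully open); "grip_force": force on a finger pad.
Only numpy, scipy, OpenCV 4.12 (cv2) and the standard library are available. Lean on these libraries where they do the work, as an engineer would, in place of code of your own. Each camera call takes 0.05 s, during which the arm holds its last target. There are 200 camera calls.

## Working session

There is one attempt and no reset: what is moved stays moved. The work goes in short steps, Python scripts to look and compute and a tool call to move; the robot and the scene stay as the last step left them, time stands still between calls to the robot, and variables do not carry over. Pictures are saved under pics/ and viewed, at most 10 in all, crops included, and the job is handed in when it is done.

Besides the shell and the picture viewer there is one more tool, called after ">>>" by a JSON object that holds its "op" and its "data", one argument or row to a line. send_rows: Moves the arm, as the interface text tells. Its arguments: {"type":"object","properties":{"targets":{"type":"array","items":{"type":"array","items":{"type":"number"}}},"force":{"type":"number"}},"required":["targets"]}

```bash
mkdir -p pics; cat > h.py <<'E'
import numpy as np, cv2
from scipy.spatial.transform import Rotation as R
from workcell import env
def grab(n,f=None):
    s=env.observe(); c=env.read_camera(n)
    if f: cv2.imwrite('pics/'+f,c['pixels'][:,:,::-1])
    if 'pose' not in c:
        T=np.eye(4);T[:3,:3]=R.from_quat(s['ee_rot']).as_matrix();T[:3,3]=s['tcp_pos'];c['pose']=T@np.array(c['tool_from_camera'])
    return c
def ray(c,u,v):
    f=210/np.tan(np.radians(c['vfov'])/2)
    P=np.array(c['pose']);d=P[:3,:3]@np.array([(u-c['cx'])/f,-(v-c['cy'])/f,-1]);return P[:3,3],d/np.linalg.norm(d)
def onz(c,u,v,z):
    o,d=ray(c,u,v);return o+d*(z-o[2])/d[2]
E
python3 - <<'E'
from h import *
s=env.observe();print(s)
for n in('scene','top'):
    c=grab(n,n+'0.png');print({k:c[k] for k in c if k!='pixels'})
E
```

```text
{'time': 0.0, 'joints': array([ 1.60219967,  0.50185871, -0.42682398,  1.55142412,  0.2207893 ,
        1.13829877, -0.21029102]), 'joint_vel': array([-1.70677662e-03, -5.75687760e-04, -1.08845084e-03,  9.25010630e-05,
       -4.37181697e-04,  7.56756182e-04, -1.14106758e-03]), 'joint_efforts': array([ 9.65052413e-05, -5.69538867e+01, -5.81620172e+00, -2.80943960e+01,
        1.06944091e-02,  1.20525141e-02, -1.76303473e-05]), 'tcp_pos': array([ 149.14586797, -631.95780066,  230.26620109]), 'ee_rot': array([ 9.93286043e-01,  1.15680176e-01, -6.34709204e-05, -9.63709717e-04]), 'contact_force': array([ 0.24605133,  0.09908627, -0.18330876]), 'torque': array([-0.03553977,  0.03064388, -0.05530539]), 'grip_force': 0.0, 'finger_gap': 1.0023044010658642}
{'vfov': 44.07903529305942, 'cx': 276.0391197092645, 'cy': 201.63104114220275, 'pose': array([[-8.02515794e-01, -4.55783820e-01,  3.85005857e-01,
         1.04791077e+03],
       [ 5.96333007e-01, -6.33147590e-01,  4.93468412e-01,
         7.70595978e+02],
       [ 1.88506123e-02,  6.25607895e-01,  7.79909877e-01,
         1.10617176e+03],
       [ 0.00000000e+00,  0.00000000e+00,  0.00000000e+00,
         1.00000000e+00]])}
{'vfov': 57.98753982633895, 'cx': 276.3992383052529, 'cy': 213.44682501248838, 'pose': array([[-2.60823216e-02,  9.98050594e-01, -5.66985457e-02,
         4.66134340e+02],
       [-9.99657152e-01, -2.61707617e-02, -8.17743336e-04,
         9.90311556e+01],
       [-2.29999335e-03,  5.66577781e-02,  9.98391009e-01,
         1.33862280e+03],
       [ 0.00000000e+00,  0.00000000e+00,  0.00000000e+00,
         1.00000000e+00]])}
```

View pics/scene0.png

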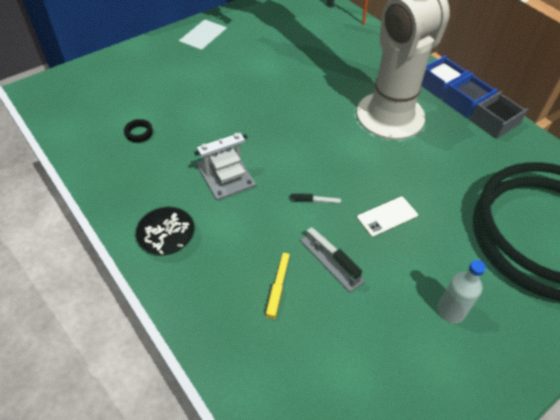

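View pics/top0.png

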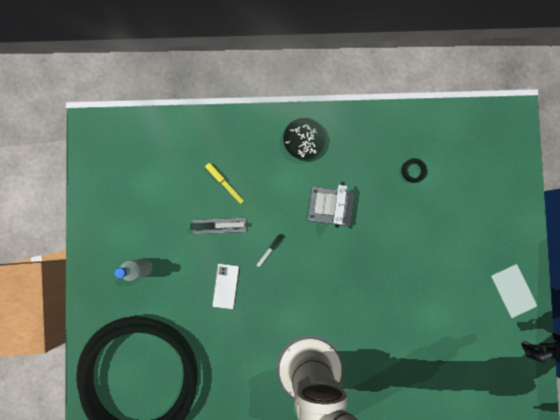

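The top view shows the gauge in its cradle around (190–245, 226), handle left and tip right. The press is at about (330, 206), with the ledge on the left facing the gauge. I'll zoom in on both.

```bash
python3 - <<'E'
from h import *
a=cv2.imread('pics/top0.png')[170:250,180:365]; b=cv2.imread('pics/scene0.png')[125:300,180:380]
cv2.imwrite('pics/c1.png',np.vstack([cv2.resize(a,(740,320),interpolation=2)]))
E
```

```text
(no output)
```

View pics/c1.png

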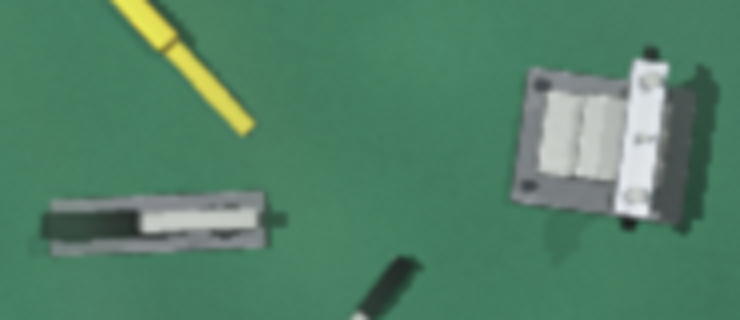

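The crop shows the handle spanning (42–138, 223) and the blade reaching (257, 217). The press ledge is at x≈540–577, and the upper plate's front edge runs from (585, 95) to (577, 178).

```bash
python3 - <<'E'
from h import *
c=grab('top')
for n,u,v,z in[('hrear',42,225,63),('hfront',138,222,63),('tip',258,217,42),('ledgeA',545,93,60),('ledgeB',539,173,60),('upA',587,94,80),('upB',579,178,80),('barA',637,60,120),('barB',616,213,120),('baseFL',530,70,8),('baseFR',515,202,8)]:
    print(n,onz(c,180+u/4,170+v/4,z).round(1))
s=env.observe();print(R.from_quat(s['ee_rot']).as_matrix().round(3))
E
```

```text
hrear [503.  390.3  63. ]
hfront [503.4 309.5  63. ]
tip [505.6 210.2  42. ]
ledgeA [603.7 -36.7  60. ]
ledgeB [536.  -29.5  60. ]
upA [599.8 -69.6  80. ]
upB [529.9 -60.6  80. ]
barA [ 622.1 -105.5  120. ]
barB [498.9 -84.3 120. ]
baseFL [630.1 -29.7   8. ]
baseFR [513.9 -12.8   8. ]
[[ 0.973  0.23  -0.   ]
 [ 0.23  -0.973  0.001]
 [ 0.    -0.002 -1.   ]]
```

>>> {"op": "send_rows", "data": {
  "targets": [
    [8.5, 3.6, 0, 0, 0, 0, -3.2],
    [8.5, 3.6, 0, 0, 0, 0, -3.2],
    [8.5, 3.6, 0, 0, 0, 0, -3.2],
    [8.5, 3.6, 0, 0, 0, 0, -3.2],
    [8.5, 3.6, 0, 0, 0, 0, -3.2],
    [8.5, 3.6, 0, 0, 0, 0, -3.2],
    [8.5, 3.6, 0, 0, 0, 0, -3.2],
    [8.5, 3.6, 0, 0, 0, 0, -3.2],
    [8.5, 3.6, 0, 0, 0, 0, -3.2],
    [8.5, 3.6, 0, 0, 0, 0, -3.2]
  ],
  "force": 60
}}

```text
time: 0.98
tcp_pos: [465.2, -466.4, 230.9]
ee_rot: [0.922, 0.386, -0.0, -0.0]
contact_force: [0.2, -1.3, 0.4]
finger_gap: 0.996
grip_force: 0.0
```

>>> {"op": "send_rows", "data": {
  "targets": [
    [8.5, 3.6, 0, 0, 0, 0, -3.2],
    [8.5, 3.6, 0, 0, 0, 0, -3.2],
    [8.5, 3.6, 0, 0, 0, 0, -3.2],
    [8.5, 3.6, 0, 0, 0, 0, -3.2],
    [8.5, 3.6, 0, 0, 0, 0, -3.2],
    [8.5, 3.6, 0, 0, 0, 0, -3.2],
    [8.5, 3.6, 0, 0, 0, 0, -3.2],
    [8.5, 3.6, 0, 0, 0, 0, -3.2],
    [8.5, 3.6, 0, 0, 0, 0, -3.2],
    [8.5, 3.6, 0, 0, 0, 0, -3.2]
  ]
}}

```text
time: 1.82
tcp_pos: [643.9, -159.3, 230.9]
ee_rot: [0.78, 0.625, -0.0, -0.0]
contact_force: [0.4, 0.2, -1.0]
finger_gap: 0.995
grip_force: 0.0
```

>>> {"op": "send_rows", "data": {
  "targets": [
    [8.5, 3.6, 0, 0, 0, 0, -3.2],
    [8.5, 3.6, 0, 0, 0, 0, -3.2],
    [8.5, 3.6, 0, 0, 0, 0, -3.2],
    [8.5, 3.6, 0, 0, 0, 0, -3.6],
    [8.5, 3.6, 0, 0, 0, 0, 0],
    [8.5, 3.6, 0, 0, 0, 0, 0],
    [8.5, 3.6, 0, 0, 0, 0, 0],
    [8.5, 2, 0, 0, 0, 0, 0],
    [8.5, 0, 0, 0, 0, 0, 0],
    [8.5, 0, 0, 0, 0, 0, 0]
  ]
}}

```text
time: 2.65
tcp_pos: [661.5, 111.8, 231.1]
ee_rot: [0.703, 0.711, -0.0, -0.0]
contact_force: [-0.0, -0.2, -0.1]
finger_gap: 0.995
grip_force: 0.0
```

>>> {"op": "send_rows", "data": {
  "targets": [
    [8.5, 3.0, -2.0, 0, 0, 0, 0],
    [8.5, 3.0, -2.0, 0, 0, 0, 0],
    [8.5, 3.0, -2.0, 0, 0, 0, 0],
    [8.5, 3.0, -2.0, 0, 0, 0, 0],
    [8.5, 3.0, -2.0, 0, 0, 0, 0],
    [8.5, 3.0, -2.0, 0, 0, 0, 0],
    [8.5, 3.0, -2.0, 0, 0, 0, 0],
    [8.5, 2.6, -1.6, 0, 0, 0, 0],
    [8.5, 0, 0, 0, 0, 0, 0],
    [8.5, 0, 0, 0, 0, 0, 0]
  ]
}}

```text
time: 3.48
tcp_pos: [503.7, 344.8, 231.4]
ee_rot: [0.703, 0.711, 0.0, 0.0]
contact_force: [0.8, 0.2, 0.4]
finger_gap: 0.994
grip_force: 0.0
```

```bash
python3 - <<'E'
from h import *
c=grab('wrist','w1.png');s=env.observe();print(s['tcp_pos'],s['ee_rot'],c['pose'],c['vfov'],c['cx'],c['cy'])
E
```

```text
[505.05492893 342.96369749 231.08409938] [ 7.04447663e-01  7.09755548e-01 -3.21110347e-04  6.69896675e-04] [[ 9.99951157e-01 -9.34853494e-03 -3.20772198e-03  5.02633816e+02]
 [ 9.87228542e-03  9.60235454e-01  2.79016864e-01  4.15946313e+02]
 [ 4.71769474e-04 -2.79034903e-01  9.60280844e-01  3.74735168e+02]
 [ 0.00000000e+00  0.00000000e+00  0.00000000e+00  1.00000000e+00]] 66.43018777624705 280.80181719661624 206.89174875440725
```

View pics/w1.png

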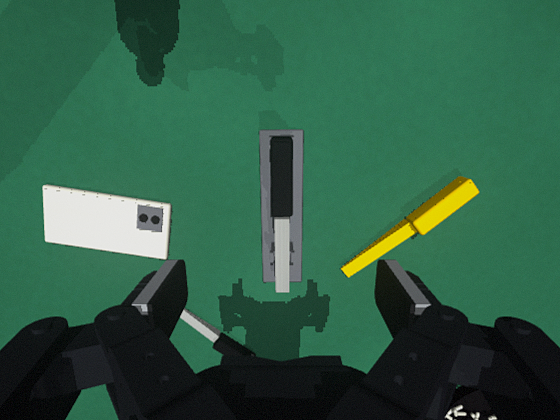

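The wrist view shows the handle at columns 271–293, rows 137–216, with the blade tip at (282, 292). It is well aligned with the tool.

```bash
python3 - <<'E'
from h import *
c=grab('wrist');p=c['pixels'].astype(int)
m=(p.max(2)<60).astype(np.uint8);m[:128]=0;m[235:]=0;m[:,:262]=0;m[:,302:]=0
n,l,st,ce=cv2.connectedComponentsWithStats(m);i=1+st[1:,4].argmax();print(st[i])
for v in(145,160,175,190,205,212):
    x=np.where(l[v]==i)[0];print(v,x.min(),x.max(),onz(c,x.min(),v+.5,63).round(1),onz(c,x.max()+1,v+.5,63).round(1))
y0,h=st[i][1],st[i][3]
print(onz(c,282,y0,63),onz(c,283,y0+h,63))
b=(p.min(2)>140).astype(np.uint8);b[:215]=0;b[296:]=0;b[:,:265]=0;b[:,300:]=0
for v in(225,240,255,270,285):
    x=np.where(b[v])[0];print(v,x.min(),x.max(),onz(c,(x.min()+x.max()+1)/2,v+.5,39+3+(290-v)*.14).round(1))
print(np.where(b.any(1))[0][-1])
E
```

```text
[ 268  134   23   82 1747]
145 269 290 [493.3 384.6  63. ] [514.4 384.7  63. ]
160 269 290 [493.3 370.2  63. ] [514.6 370.4  63. ]
175 269 290 [493.2 355.5  63. ] [514.8 355.6  63. ]
190 270 290 [494.2 340.4  63. ] [515.1 340.5  63. ]
205 270 290 [494.1 324.8  63. ] [515.3 325.   63. ]
212 270 290 [494.1 317.4  63. ] [515.4 317.6  63. ]
[505.68308968 395.43758287  63.        ] [507.34271665 313.77205732  63.        ]
225 273 287 [504.9 299.3  51.1]
240 274 287 [505.5 281.2  49. ]
255 274 288 [506.2 262.4  46.9]
270 274 287 [505.8 242.9  44.8]
285 275 287 [506.5 222.5  42.7]
290
```

>>> {"op": "send_rows", "data": {
  "targets": [
    [8.5, 0.7, 0, 3.0, 0, 0, 0],
    [8.5, 0, 0, 3.0, 0, 0, 0],
    [8.5, 0, 0, 3.0, 0, 0, 0],
    [8.5, 0, 0, 3.0, 0, 0, 0],
    [8.5, 0, 0, 2.5, 0, 0, 0],
    [8.5, 0, 0, 2.0, 0, 0, 0],
    [8.5, 0, 0, 1.7, 0, 0, 0],
    [8.5, 0, 0, 1.7, 0, 0, 0],
    [8.5, 0, 0, 0, 0, 0, 0],
    [8.5, 0, 0, 0, 0, 0, 0]
  ]
}}

```text
time: 4.42
tcp_pos: [505.0, 348.7, 31.2]
ee_rot: [0.705, 0.709, -0.001, 0.0]
contact_force: [0.4, -1.0, 0.5]
finger_gap: 0.992
grip_force: 0.0
```

>>> {"op": "send_rows", "data": {
  "targets": [
    [5, 0, 0, 0, 0, 0, 0],
    [4, 0, 0, 0, 0, 0, 0],
    [3, 0, 0, 0, 0, 0, 0],
    [2, 0, 0, 0, 0, 0, 0],
    [1, 0, 0, 0, 0, 0, 0],
    [1, 0, 0, 0, 0, 0, 0],
    [1, 0, 0, 0, 0, 0, 0],
    [1, 0, 0, 0, 0, 0, 0],
    [1, 0, 0, 0, 0, 0, 0],
    [1, 0, 0, 0, 0, 0, 0]
  ],
  "force": 80
}}

```text
time: 5.25
tcp_pos: [504.7, 351.7, 33.2]
ee_rot: [0.704, 0.71, 0.001, 0.0]
contact_force: [-0.8, -0.7, 6.8]
finger_gap: 0.246
grip_force: 78.8
```

>>> {"op": "send_rows", "data": {
  "targets": [
    [1, 0, 0, -0.5, 0, 0, 0],
    [1, 0, 0, -0.8, 0, 0, 0],
    [1, 0, 0, -1.0, 0, 0, 0],
    [1, 0, 0, -1.0, 0, 0, 0],
    [1, 0, 0, -1.0, 0, 0, 0],
    [1, 0, 0, -1.0, 0, 0, 0],
    [1, 0, 0, -0.7, 0, 0, 0],
    [1, 0, 0, 0, 0, 0, 0],
    [1, 0, 0, 0, 0, 0, 0],
    [1, 0, 0, 0, 0, 0, 0]
  ]
}}

```text
time: 6.08
tcp_pos: [504.0, 350.9, 92.0]
ee_rot: [0.704, 0.71, -0.0, 0.0]
contact_force: [-0.1, 0.5, -1.8]
finger_gap: 0.239
grip_force: 78.2
```

>>> {"op": "send_rows", "data": {
  "targets": [
    [1, -2.5, 1.0, 0, 0, 0, 0],
    [1, -2.5, 1.0, 0, 0, 0, 0],
    [1, -2.5, 1.0, 0, 0, 0, 0],
    [1, -2.5, 1.0, 0, 0, 0, 0],
    [1, -2.5, 1.0, 0, 0, 0, 0],
    [1, -2.5, 1.0, 0, 0, 0, 0],
    [1, -2.5, 1.0, 0, 0, 0, 0],
    [1, -2.5, 1.0, 0, 0, 0, 0],
    [1, -1.0, 1.0, 0, 0, 0, 4.6],
    [1, 0, 0, 0, 0, 0, 4.6]
  ]
}}

```text
time: 6.92
tcp_pos: [598.1, 136.2, 91.0]
ee_rot: [0.762, 0.647, -0.001, 0.001]
contact_force: [0.7, -0.4, -2.1]
finger_gap: 0.248
grip_force: 78.3
```

```bash
python3 - <<'E'
from h import *
c=grab('wrist','w2.png');s=env.observe();print(s['tcp_pos'],s['ee_rot'],s['contact_force'],s['finger_gap'])
c=grab('top','t2.png');cv2.imwrite('pics/t2c.png',cv2.resize(c['pixels'][150:260,230:370,::-1],(760,597),interpolation=2))
E
```

```text
[596.80623219 138.80292158  91.26497604] [ 7.63110346e-01  6.46267801e-01 -7.14700551e-04  1.36233733e-04] [-0.07882404 -0.11304492 -0.90710246] 0.24197253154616838
```

View pics/w2.png

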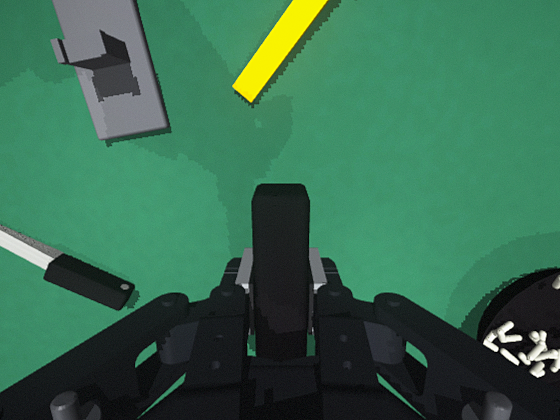

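View pics/t2c.png

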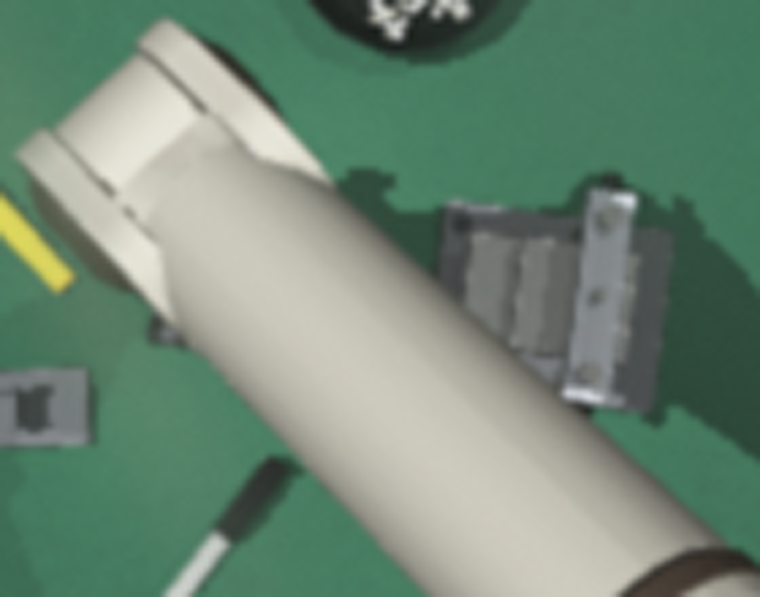

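>>> {"op": "send_rows", "data": {
  "targets": [
    [1, -1.0, 0, 0, 0, 0, 0],
    [1, -1.0, 0, 0, 0, 0, 0],
    [1, -1.0, 0, 0, 0, 0, 0],
    [1, -1.0, 0, 0, 0, 0, 0],
    [1, -0.7, 0, 0, 0, 0, 0],
    [1, 0, 0, 0.8, 0, 0, 0],
    [1, 0, 0, 0.8, 0, 0, 0],
    [1, 0, 0, 0.7, 0, 0, 0],
    [1, 0, 0, 0, 0, 0, 0],
    [1, 0, 0, 0, 0, 0, 0]
  ]
}}

```text
time: 7.85
tcp_pos: [588.0, 96.4, 68.4]
ee_rot: [0.758, 0.652, -0.001, -0.001]
contact_force: [0.5, -0.0, -1.6]
finger_gap: 0.245
grip_force: 78.3
```

```bash
python3 - <<'E'
from h import *
s=env.observe();print(s['tcp_pos'],s['ee_rot'],s['contact_force'],s['torque'])
c=grab('scene','s3.png');cv2.imwrite('pics/s3c.png',cv2.resize(c['pixels'][110:210,170:300,::-1],(780,600),interpolation=2))
E
```

```text
[588.02413174  96.37470849  68.3874386 ] [ 7.58400776e-01  6.51787932e-01 -5.02407506e-04 -7.08510984e-04] [ 0.51781585 -0.03189359 -1.59747777] [-0.03610411 -0.02092639 -0.0309766 ]
```

View pics/s3c.png

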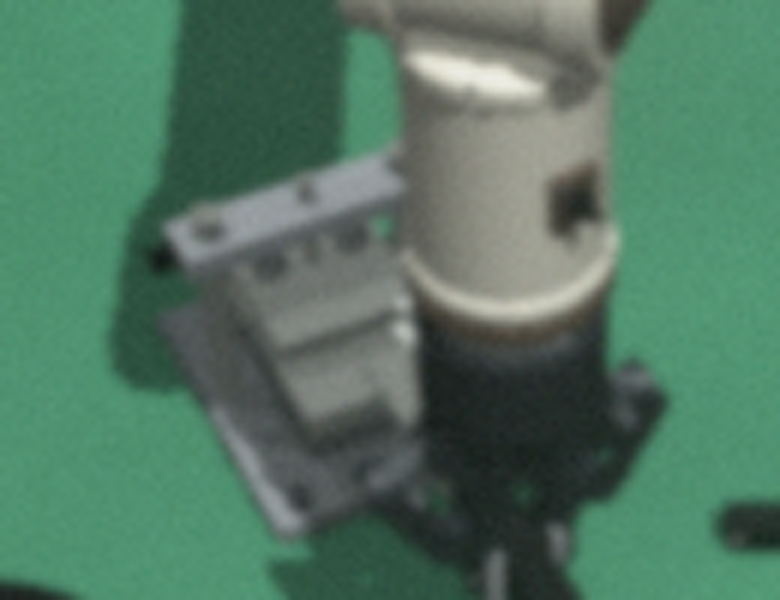

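```bash
python3 - <<'E'
from h import *
c=grab('scene');P=np.linalg.inv(c['pose']);f=210/np.tan(np.radians(c['vfov'])/2)
def pr(n,p):
    q=P[:3,:3]@np.array(p)+P[:3,3];u,v=c['cx']+f*q[0]/-q[2],c['cy']-f*q[1]/-q[2];print(n,round((u-170)*6),round((v-110)*6))
s=env.observe();t=np.array(s['tcp_pos']);r=R.from_quat(s['ee_rot']).as_matrix();d=-r[:,0];print(d)
tip=t+[0,0,17.8-15]+140*d
pr('tip',tip);pr('tiptop',tip+[0,0,3]);pr('blade50',tip-50*d+[0,0,6])
for n,p in dict(mouthup=[565,-65,80],upA=[600,-70,80],upB=[530,-60,80],ledA=[603.7,-36,60],ledB=[536,-29,60],mouthupbot=[565,-65,68]).items(): pr(n,p)
E
```

```text
[-1.50500969e-01 -9.88609744e-01 -4.81001658e-04]
tip 371 357
tiptop 371 352
blade50 419 423
mouthup 347 311
upA 275 338
upB 418 285
ledA 312 418
ledB 447 362
mouthupbot 348 329
```

```bash
python3 - <<'E'
from h import *
o=[]
for n in('scene0','s3'):
    a=cv2.imread(f'pics/{n}.png')[140:195,208:246];o.append(cv2.resize(cv2.convertScaleAbs(a,alpha=1.3),(380,550),interpolation=cv2.INTER_NEAREST))
cv2.imwrite('pics/cmp.png',np.hstack(o))
E
```

```text
(no output)
```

View pics/cmp.png

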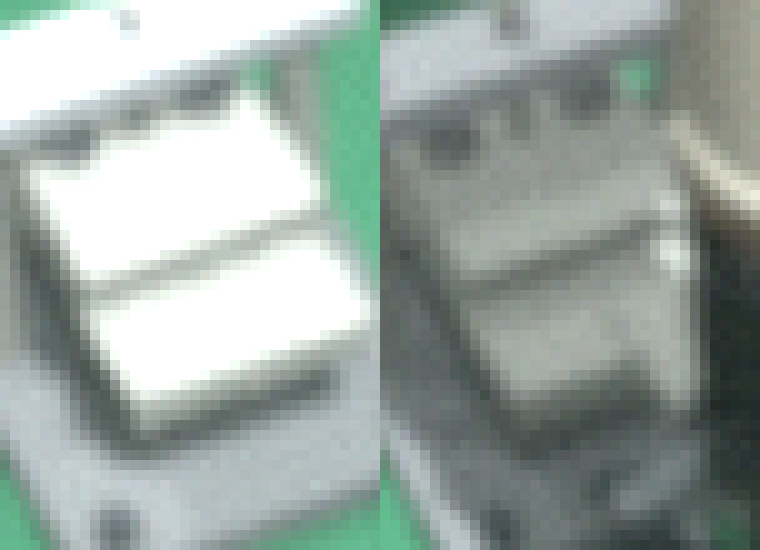

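The right panel shows the blade as a lighter strip from about (690, 410) to its tip near (635, 310), over the ledge and close to the predicted spot. The bright spots are sunlight on the plates. I'll lower it gently until it touches.

>>> {"op": "send_rows", "data": {
  "targets": [
    [1, 0, 0, 0.4, 0, 0, 0],
    [1, 0, 0, 0.3, 0, 0, 0],
    [1, 0, 0, 0.2, 0, 0, 0],
    [1, 0, 0, 0, 0, 0, 0],
    [1, 0, 0, 0, 0, 0, 0],
    [1, 0, 0, 0, 0, 0, 0],
    [1, 0, 0, 0, 0, 0, 0],
    [1, 0, 0, 0, 0, 0, 0],
    [1, 0, 0, 0, 0, 0, 0],
    [1, 0, 0, 0, 0, 0, 0]
  ]
}}

```text
time: 8.78
tcp_pos: [588.9, 95.6, 60.4]
ee_rot: [0.759, 0.651, 0.0, 0.0]
contact_force: [-0.4, -0.2, -1.8]
finger_gap: 0.243
grip_force: 78.3
```

>>> {"op": "send_rows", "data": {
  "targets": [
    [1, 0, 0, 0.1, 0, 0, 0],
    [1, 0, 0, 0, 0, 0, 0],
    [1, 0, 0, 0, 0, 0, 0],
    [1, 0, 0, 0, 0, 0, 0],
    [1, 0, 0, 0, 0, 0, 0],
    [1, 0, 0, 0, 0, 0, 0],
    [1, 0, 0, 0, 0, 0, 0],
    [1, 0, 0, 0, 0, 0, 0],
    [1, 0, 0, 0, 0, 0, 0],
    [1, 0, 0, 0, 0, 0, 0]
  ]
}}

```text
time: 9.62
tcp_pos: [588.8, 95.6, 59.3]
ee_rot: [0.759, 0.651, 0.0, 0.0]
contact_force: [-0.4, 0.2, -1.6]
finger_gap: 0.246
grip_force: 78.3
```

```bash
python3 - <<'E'
from h import *
s=env.observe();print(s['tcp_pos'],s['ee_rot'],s['contact_force'],s['torque'])
E
```

```text
[588.79825547  95.61176093  59.34152313] [7.58808868e-01 6.51313366e-01 2.78009533e-05 2.69170347e-05] [-0.37802873  0.17937729 -1.61526066] [ 0.05618435 -0.00828888 -0.07412747]
```

>>> {"op": "send_rows", "data": {
  "targets": [
    [1, 0, 0, 0.1, 0, 0, 0],
    [1, 0, 0, 0, 0, 0, 0],
    [1, 0, 0, 0, 0, 0, 0],
    [1, 0, 0, 0, 0, 0, 0],
    [1, 0, 0, 0, 0, 0, 0],
    [1, 0, 0, 0, 0, 0, 0],
    [1, 0, 0, 0, 0, 0, 0],
    [1, 0, 0, 0, 0, 0, 0],
    [1, 0, 0, 0, 0, 0, 0],
    [1, 0, 0, 0, 0, 0, 0]
  ]
}}

```text
time: 10.45
tcp_pos: [588.8, 95.6, 58.3]
ee_rot: [0.759, 0.651, 0.0, 0.0]
contact_force: [-0.0, 0.2, -0.8]
finger_gap: 0.251
grip_force: 78.3
```

>>> {"op": "send_rows", "data": {
  "targets": [
    [1, 0, 0, 0.1, 0, 0, 0],
    [1, 0, 0, 0, 0, 0, 0],
    [1, 0, 0, 0, 0, 0, 0],
    [1, 0, 0, 0, 0, 0, 0],
    [1, 0, 0, 0, 0, 0, 0],
    [1, 0, 0, 0, 0, 0, 0],
    [1, 0, 0, 0, 0, 0, 0],
    [1, 0, 0, 0, 0, 0, 0],
    [1, 0, 0, 0, 0, 0, 0],
    [1, 0, 0, 0, 0, 0, 0]
  ]
}}

```text
time: 11.28
tcp_pos: [588.8, 95.6, 57.3]
ee_rot: [0.759, 0.651, 0.0, 0.0]
contact_force: [1.0, -0.1, -1.4]
finger_gap: 0.244
grip_force: 78.3
```

>>> {"op": "send_rows", "data": {
  "targets": [
    [1, 0, 0, 0.1, 0, 0, 0],
    [1, 0, 0, 0, 0, 0, 0],
    [1, 0, 0, 0, 0, 0, 0],
    [1, 0, 0, 0, 0, 0, 0],
    [1, 0, 0, 0, 0, 0, 0],
    [1, 0, 0, 0, 0, 0, 0],
    [1, 0, 0, 0, 0, 0, 0],
    [1, 0, 0, 0, 0, 0, 0],
    [1, 0, 0, 0, 0, 0, 0],
    [1, 0, 0, 0, 0, 0, 0]
  ]
}}

```text
time: 12.12
tcp_pos: [588.9, 95.7, 56.4]
ee_rot: [0.759, 0.651, 0.0, 0.0]
contact_force: [0.7, 1.6, 1.7]
finger_gap: 0.242
grip_force: 78.6
```

```bash
python3 - <<'E'
from h import *
s=env.observe();print(s['tcp_pos'],s['ee_rot'],s['contact_force'],s['torque'])
E
```

```text
[588.88553981  95.69592182  56.40708587] [7.58781678e-01 6.51345030e-01 1.22810357e-04 4.40635279e-05] [0.69621327 1.58338187 1.69927723] [-0.23660284  0.08843603 -0.00200162]
```

>>> {"op": "send_rows", "data": {
  "targets": [
    [1, -0.5, 0, 0, 0, 0, 0],
    [1, -0.5, 0, 0, 0, 0, 0],
    [1, -0.5, 0, 0, 0, 0, 0],
    [1, -0.5, 0, 0, 0, 0, 0],
    [1, -0.5, 0, 0, 0, 0, 0],
    [1, -0.5, 0, 0, 0, 0, 0],
    [1, -0.4, 0, 0, 0, 0, 0],
    [1, -0.4, 0, 0, 0, 0, 0],
    [1, 0, 0, 0, 0, 0, 0],
    [1, 0, 0, 0, 0, 0, 0]
  ]
}}

```text
time: 12.95
tcp_pos: [583.1, 56.8, 56.3]
ee_rot: [0.759, 0.651, -0.0, 0.001]
contact_force: [-0.1, -1.1, 4.0]
finger_gap: 0.245
grip_force: 78.9
```

```bash
python3 - <<'E'
from h import *
s=env.observe();print(s['tcp_pos'],s['ee_rot'],s['contact_force'],s['torque'])
E
```

```text
[583.10497093  56.75117425  56.34787986] [ 7.59074281e-01  6.51003627e-01 -4.79539202e-04  5.32939838e-04] [-0.12153609 -1.11576738  4.00372314] [-0.57815158 -0.03972903  0.02226725]
```

>>> {"op": "send_rows", "data": {
  "targets": [
    [1, -0.2, 0, 0, 0, 0, 0],
    [1, -0.2, 0, 0, 0, 0, 0],
    [1, -0.2, 0, 0, 0, 0, 0],
    [1, -0.2, 0, 0, 0, 0, 0],
    [1, 0, 0, 0, 0, 0, 0],
    [1, 0, 0, 0, 0, 0, 0],
    [1, 0, 0, 0, 0, 0, 0],
    [1, 0, 0, 0, 0, 0, 0],
    [1, 0, 0, 0, 0, 0, 0],
    [1, 0, 0, 0, 0, 0, 0]
  ]
}}

```text
time: 13.78
tcp_pos: [581.9, 50.3, 56.5]
ee_rot: [0.759, 0.651, 0.0, 0.0]
contact_force: [0.9, 2.4, 5.7]
finger_gap: 0.244
grip_force: 79.0
```

```bash
python3 - <<'E'
from h import *
s=env.observe();print(s['tcp_pos'],s['ee_rot'],s['contact_force'],s['torque'])
E
```

```text
[581.92429162  50.27632559  56.48167169] [7.58728188e-01 6.51407330e-01 1.50568044e-04 5.94098125e-05] [0.88262045 2.37801053 5.7000454 ] [ 0.07474059 -0.02439253  0.01701624]
```

>>> {"op": "send_rows", "data": {
  "targets": [
    [1, -0.2, 0, 0, 0, 0, 0],
    [1, -0.2, 0, 0, 0, 0, 0],
    [1, -0.1, 0, 0, 0, 0, 0],
    [1, 0, 0, 0, 0, 0, 0],
    [1, 0, 0, 0, 0, 0, 0],
    [1, 0, 0, 0, 0, 0, 0],
    [1, 0, 0, 0, 0, 0, 0],
    [1, 0, 0, 0, 0, 0, 0],
    [1, 0, 0, 0, 0, 0, 0],
    [1, 0, 0, 0, 0, 0, 0]
  ]
}}

```text
time: 14.62
tcp_pos: [581.5, 46.9, 56.8]
ee_rot: [0.758, 0.652, 0.001, -0.0]
contact_force: [1.5, 5.1, 5.9]
finger_gap: 0.24
grip_force: 79.1
```

```bash
python3 - <<'E'
from h import *
s=env.observe();print(s['tcp_pos'],s['ee_rot'],s['contact_force'],s['torque'])
E
```

```text
[581.50381121  46.94159037  56.79591367] [ 7.58385886e-01  6.51804676e-01  1.18319527e-03 -3.35625739e-04] [1.49103699 5.14233067 5.88479035] [ 0.66627425 -0.06223164  0.00859154]
```

>>> {"op": "send_rows", "data": {
  "targets": [
    [1, 0, 0, -0.05, 0, 0, 0],
    [1, 0, 0, 0, 0, 0, 0],
    [1, 0, 0, 0, 0, 0, 0],
    [1, 0, 0, 0, 0, 0, 0],
    [1, 0, 0, 0, 0, 0, 0],
    [1, 0, 0, 0, 0, 0, 0],
    [1, 0, 0, 0, 0, 0, 0],
    [1, 0, 0, 0, 0, 0, 0],
    [1, 0, 0, 0, 0, 0, 0],
    [1, 0, 0, 0, 0, 0, 0]
  ]
}}

```text
time: 15.45
tcp_pos: [581.3, 46.4, 57.0]
ee_rot: [0.758, 0.652, 0.001, -0.0]
contact_force: [0.7, 5.1, 4.8]
finger_gap: 0.248
grip_force: 78.9
```

```bash
cat > m.py <<'E'
from h import *
L=[]
for i in range(8):
    s=env.observe();L.append(np.r_[s['tcp_pos'],s['contact_force'],s['torque'],R.from_quat(s['ee_rot']).as_matrix()[2,:2]*57.3]);env.read_camera('scene')
L=np.array(L);print(s['time'],L.mean(0).round(2),L.std(0).round(2))
E
python3 m.py
```

```text
15.8 [ 5.8131e+02  4.6430e+01  5.6940e+01  1.5400e+00  5.2100e+00  4.0100e+00
  8.0000e-01 -2.1000e-01  3.0000e-02  1.0000e-01  3.0000e-02] [0.01 0.01 0.01 0.59 0.29 0.5  0.03 0.03 0.02 0.   0.  ]
```

>>> {"op": "send_rows", "data": {
  "targets": [
    [1, 0, 0, -0.03, 0, 0, 0],
    [1, -0.1, 0, 0, 0, 0, 0],
    [1, -0.1, 0, 0, 0, 0, 0],
    [1, 0, 0, 0, 0, 0, 0],
    [1, 0, 0, 0, 0, 0, 0],
    [1, 0, 0, 0, 0, 0, 0],
    [1, 0, 0, 0, 0, 0, 0],
    [1, 0, 0, 0, 0, 0, 0],
    [1, 0, 0, 0, 0, 0, 0],
    [1, 0, 0, 0, 0, 0, 0]
  ]
}}

```text
time: 16.68
tcp_pos: [580.7, 43.9, 57.0]
ee_rot: [0.759, 0.651, 0.0, -0.0]
contact_force: [0.7, 5.2, 3.1]
finger_gap: 0.25
grip_force: 78.8
```

```bash
python3 m.py
```

```text
17.0333 [ 5.8065e+02  4.3850e+01  5.7010e+01  7.0000e-01  5.2000e+00  2.9700e+00
  8.4000e-01 -1.9000e-01  2.0000e-02  6.0000e-02 -1.0000e-02] [0.01 0.02 0.01 0.61 0.39 0.42 0.03 0.02 0.03 0.   0.  ]
```

>>> {"op": "send_rows", "data": {
  "targets": [
    [1, -0.1, 0, 0, 0, 0, 0],
    [1, -0.1, 0, 0, 0, 0, 0],
    [1, -0.1, 0, 0, 0, 0, 0],
    [1, 0, 0, 0, 0, 0, 0],
    [1, 0, 0, 0, 0, 0, 0],
    [1, 0, 0, 0, 0, 0, 0],
    [1, 0, 0, 0, 0, 0, 0],
    [1, 0, 0, 0, 0, 0, 0],
    [1, 0, 0, 0, 0, 0, 0],
    [1, 0, 0, 0, 0, 0, 0]
  ]
}}

```text
time: 17.92
tcp_pos: [580.2, 41.3, 57.1]
ee_rot: [0.759, 0.652, 0.001, -0.001]
contact_force: [0.8, 4.7, 2.4]
finger_gap: 0.25
grip_force: 78.8
```

```bash
python3 m.py
```

```text
18.2667 [ 5.802e+02  4.131e+01  5.706e+01  7.200e-01  5.600e+00  2.690e+00
  1.000e+00 -1.600e-01  1.000e-02  9.000e-02 -1.000e-02] [0.01 0.01 0.01 0.31 0.48 0.26 0.01 0.02 0.03 0.   0.  ]
```

```bash
python3 -c "
from h import *
print(env.close_job())"
```

```text
the job is handed in; nothing more can be done
None
```

I handed the job in with the gauge still gripped at about 79 N, its blade roughly 32 mm past the mouth, level and square. From the forces and depth I estimate the upper plate is lifted by about 1 mm; I had no direct view of it, and the hand-in gave no pass or fail.

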